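Open the dial lock of the paint chest and hold it up

TASK

Turn the dial of the padlock on the paint chest until its white pointer clicks into the notch at the red mark, then, with the lock still lying on the chest, pull the shackle fully open. Lift the open lock off its hook and finish while holding it in the gripper, still and roughly level with the dial facing up, at least 10 cm above the chest lid and touching nothing else. Do not disturb the jar, brush, tins, palette and moulding lying around.

Things in the scene. Friction and masses are not known exactly. Their poses are not given: they have to be found in the camera images.
- chest: Low wooden paint chest, fixed, 240 (x) x 340 (y) mm, lid top 80 mm high. Origin: centre of its underside; z up, -x is its front. A brass hasp plate, 150 x 80 mm, 3 mm thick (top 83 mm up), lies on the lid under lock and hook; on it, along both sides of the lock, stand guard cheeks 10 mm high and 52 mm long, inner faces 29 mm from the lock's mid line, so the lock cannot turn.
- hook (a point): Top of the stem of the dark steel hook fixed on the chest, 30 mm above the hasp plate. The upright stem, 10 (x) x 12 (y) mm, stands inside the shackle, at the start 4 mm from the lock's face.
- lock: Loose dial padlock, about 0.3 kg, lying on its back on the hasp plate: steel body 60 (x, -32 to +28 mm) x 54 (y) x 26 mm (z). Origin: on the dial's axis at the body's underside; z up through the dial, y left. The shackle leaves the face at x = -32 mm and opens to -x. At the start its axes are parallel to the chest's and its origin 30 mm to +x of the chest's centre.
- dial (a joint): Angle of the dial (rad), -1.5 to 1.5 (stops), growing counterclockwise from above; the white pointer stands at this angle from the lock's x towards its y. A spring clicks it into notches at -1.2, -0.4, +0.4, +1.2 (peak torque about 0.06 N m, falling away at each notch). The shackle is free only at +0.4 (within 0.1). It starts in or between the two negative notches.
- dial_grip (a point): Middle of the dial's bar grip, on the dial's axis, 41.5 mm above the lock's underside. The black bar is 34 mm long (along the pointer), 10 mm wide, from 31.5 to 51.5 mm above the lock's underside, on a disc of 36 mm diameter. A white line runs from its middle to its pointer end.
- pointer (a point): Top of the pointer end of the dial's bar, 18 mm from the dial's axis.
- shackle (a joint): How far the shackle is pulled out of the lock (m): 0 shut, 0.022 fully open (stop). Stays where it is left; slides with about 2.5 N of friction when the dial is in the red notch, blocked otherwise.
- shackle_bow (a point): Point to grip the shackle, moving with it: mid line, 57 mm from the dial's axis when shut, 13 mm above the lock's underside. Flat aluminium U, 10 mm high (8 to 18 mm above the lock's underside): legs 8 mm wide, outer width 38 mm (y), inner 22 mm; the bow is 10 mm thick, its outer edge 11 mm beyond this point (-x). It stands 36 mm out of the lock when shut.
- nose (a point): End of the hook's nose, a bar 14 mm wide, 6 mm thick (underside 24 mm above the hasp plate) from the stem's top towards the chest's -x. It overhangs the bow of the shut shackle and keeps the lock on. With the shackle fully open and the lock's face pulled against the stem, the bow is 17 mm clear of the nose: the lock then lifts straight up.
- red_mark (a point): Red mark of the opening notch on the lock's top, 24 mm from the dial's axis, at +0.4 rad from the lock's x towards its y. Three thin black marks at -1.2, -0.4 and +1.2 rad show the other notches.
- jar: Bystander: small glass jar with a red cap, 44 mm diameter, 60 mm high, on the lid's right rear corner. Origin: centre of its underside.
- brush: Bystander: flat paint brush, 170 mm long, 42 mm wide, lying on the left side of the lid. Origin: middle of its underside, x to the bristles.
- tin_grey: Bystander: grey paint tin, 90 mm diameter, 114 mm high, on the table. Origin: centre of its underside.
- tin_teal: Bystander: teal paint tin, 84 mm diameter, 104 mm high, on the table. Origin: centre of its underside.
- tin_cream: Bystander: cream paint tin, 80 mm diameter, 94 mm high, on the table. Origin: centre of its underside.
- palette: Bystander: paper plate used as palette, 170 mm diameter, 18 mm high, on the table. Origin: centre of its underside.
- moulding: Bystander: dark piece of wood moulding, 160 x 35 x 30 mm, on the table. Origin: centre of its underside.

How it is judged:
By the outcome, as a careful person would: the job done as asked, in the order asked, and still so for the second after the job is handed in, while the arm keeps its last pose, push and grip.
It also fails if it takes over 46 s, if anything falls off the work surface, if the arm or the gripper's body presses on something with over 40 N, if the wrist force passes 120 N, or if a joint passes its speed limit or range.

ROBOT

A 7-joint arm with a two-finger parallel gripper is mounted at the origin on the work surface. World frame = base frame: x ahead of the robot, y to its left, z up, the work surface at z = 0. Lengths are in m, angles in rad, forces in N, time in s.
With the tool pointing down it reaches from about 0.425 to 0.875 m from the base axis. Payload 4.7 kg.
Tool frame: the origin (TCP) lies midway between the tips of the shut fingers; the grasp point (between the pads) lies 19 mm behind it; z points along the fingers, y is the line along which they close (so a half turn about z gives the same grasp; the last joint's range is limited). The gripper opens to 87 mm and grips with 3 to 60 N. Pads are 19 mm wide; open, the fingers measure 117 mm over their backs; the gripper's body (75 mm by 190 mm) begins 51 mm behind the grasp point.
Start: joints at [-1.17, 0.321, -0.07, 1.45, 0.023, 1.371, -0.057], TCP at [0.245, 0.602, 0.223] pointing down, gripper open.
Joint ranges: [-2.86, 2.86], [-0.3, 2.09], [-1.38, 1.24], [0.06, 2.45], [-1.56, 4.7], [0.09, 2.05], [-2.69, 2.69]. Speed limits (rad/s): [2.57, 2.57, 3.14, 3.14, 3.14, 3.14, 3.14].

INTERFACE

Orientations are given as a rotation vector (axis times angle).
In Python, from bench import ctrl gives the robot as it stands. The module is installed in compiled form; this text tells all that it offers.
- The arm moves only by the shell command python3 -m handwheel 'ROWS' [FORCE]. ROWS is JSON, a list of rows, each a list of 7 numbers: the finger opening in m, from 0 to 0.087, then the shift along the tool's x, y, z in m, then the turn, a rotation vector about the tool's x, y, z in degrees. A call has 1 to 12 rows; each row shifts and turns the commanded pose from where the row before left it, along the tool's axes as they then stand; what a row does not reach is not made up. A row lasts 1/8 s, in which the tool goes at most 62.5 mm and 10.7 degrees, less where a joint would pass 70% of its speed; a pose out of reach is approached as far as the arm can. A call is refused whole if a number of a shift passes 0.0625 or a number of a turn 10.7, either way. A call with a gripper value outside its range is refused whole. The fingers move at their own pace and stop on an object; FORCE is the grip in N (left out, the last holds). Time passes only in rows, so rows that do not move let the fingers close. It gives the time, the measured TCP pose, the force, the opening and the grip force at its end, in the units of the state.
- ctrl.get_state(): the state, without advancing time (a new reading comes with each control period).
- ctrl.get_image(name): name is "scene" or "top"; returns (picture, depth): 420x560x3 uint8, blue, green, red; 420x560 float32, m along the optical axis (not along the pixel's ray), 0 where there is no reading.
- ctrl.camera_info(name): a dict with "intrinsics" (3x3 intrinsics, pixels), "R" (3x3) and "t" (3): a world point X has camera coordinates R X + t. Camera axes: x right, y down, z forward; pixel columns grow to the right and rows downward; lengths in m; the calibration is good to about 2 mm. A picture is of the moment at which its call begins. camera_info takes no time and is no camera call.
- ctrl.close_job(): hands the job in; it is judged then, once.
The state is a dict: "time": time; "joint_positions": joint angles; "qd": joint speeds; "joint_torque": joint torques, N m; "position": TCP position; "tool_rot": TCP orientation; "ft_force": force on the tool from outside, world axes, zero at the start; "torque": the same for the moment, N m; "grip_width": opening from 0.0 (shut) to 1.0 (fully open); "grip_force": force on a finger pad.
Only numpy, scipy, OpenCV 4.12 (cv2) and the standard library are available. Lean on these libraries where they do the work, as an engineer would, in place of code of your own. Each camera call takes 0.05 s, during which the arm holds its last target. There are 200 camera calls.

## Working session

There is one attempt and no reset: what is moved stays moved. The work goes in short steps, Python scripts to look and compute and a shell command to move; the robot and the scene stay as the last step left them, time stands still between calls to the robot, and variables do not carry over. Pictures are saved under pics/ and viewed, at most 10 in all, crops included, and the job is handed in when it is done.

```bash
mkdir -p pics
python3 - <<'E'
from bench import ctrl
import cv2, numpy as np
for n in("scene","top"):
    p,d=ctrl.get_image(n); cv2.imwrite(f"pics/{n}0.png",p); np.save(f"{n}0d.npy",d)
    c=ctrl.camera_info(n); print(n,{k:np.round(v,4).tolist() for k,v in c.items()})
s=ctrl.get_state(); print(s)
E
```

```text
scene {'intrinsics': [[407.6036, 0.0, 283.0844], [0.0, 407.6036, 208.6981], [0.0, 0.0, 1.0]], 'R': [[0.3154, 0.949, -0.0028], [0.7441, -0.2491, -0.6199], [-0.589, 0.1934, -0.7847]], 't': [-0.1424, -0.3158, 1.6106]}
top {'intrinsics': [[421.0359, 0.0, 271.0782], [0.0, 421.0359, 209.7447], [0.0, 0.0, 1.0]], 'R': [[0.0301, -0.9995, -0.0128], [-0.9881, -0.0278, -0.1516], [0.1512, 0.0172, -0.9884]], 't': [-0.0024, 0.4817, 1.4325]}
{'time': 0.1, 'joint_positions': array([-1.16989867,  0.32174847, -0.0700599 ,  1.4515645 ,  0.0226111 ,
        1.37073807, -0.05690863]), 'qd': array([-0.00133942, -0.0026599 , -0.00046352, -0.0027551 ,  0.00027084,
        0.00113614,  0.0005115 ]), 'joint_torque': array([-1.48413219e-04, -4.92572844e+01, -4.05778997e-01, -3.13398206e+01,
       -6.40445855e-02,  3.94687825e-02,  8.31016860e-05]), 'position': array([0.24507754, 0.60151085, 0.22156514]), 'tool_rot': array([-6.03761448e-01, -3.08281166e+00,  2.60498024e-03]), 'ft_force': array([-0.6363631 ,  0.33172488, -0.45632977]), 'torque': array([ 0.00647198,  0.01855576, -0.04279383]), 'grip_force': 0.0, 'grip_width': 0.9991469233633585}
```

View pics/scene0.png

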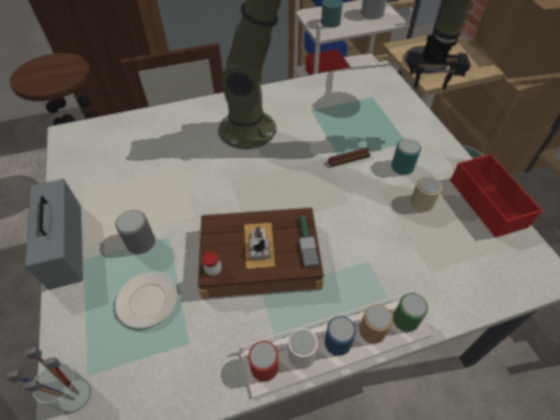

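View pics/top0.png

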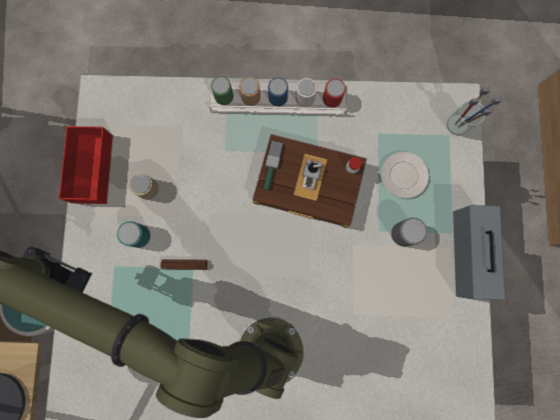

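The scene view shows the lock near (259,243), with the brush to its right and the jar at (212,262). In the top view the lock is near (311,172). Next I enlarge the lock in both views.

Run:
```python
import cv2, numpy as np
a=cv2.imread("pics/scene0.png")[218:272,236:286]; b=cv2.imread("pics/top0.png")[148:202,288:338]
f=lambda m:cv2.resize(m,(400*1,432),interpolation=cv2.INTER_CUBIC)
cv2.imwrite("pics/crop0.png",np.hstack([f(a),f(b)]))
from bench import ctrl
# chest outline from the top depth -> world points at lid height
c=ctrl.camera_info("top");K,R,t=c["intrinsics"],c["R"],c["t"]
d=np.load("top0d.npy"); v,u=np.mgrid[:420,:560]
P=np.stack([(u-K[0,2])/K[0,0]*d,(v-K[1,2])/K[1,1]*d,d],-1); W=(P-t)@R
W=W.reshape(420,560,3); np.save("top0w.npy",W)
m=((np.abs(W[...,2]-.08)<.02)&(u>240)&(u<380)&(v>125)&(v<240)).astype(np.uint8)
n,l,s,_=cv2.connectedComponentsWithStats(m); k=1+np.argmax(s[1:,4]); q=W[l==k]
print(len(q),np.median(q[:,2]),cv2.minAreaRect(q[:,:2].astype(np.float32)))
hs=(W[...,2]>.095)&(u>240)&(u<380)&(v>125)&(v<240)
print(np.round(np.c_[v[hs],u[hs],W[hs]*1000])[::6].astype(int).tolist()[:60])
```

```text
6314 0.08068145038026137 ((0.5878910422325134, -0.11891227960586548), (0.34492915868759155, 0.24431873857975006), 76.70342254638672)
[[126, 260, 259, -14, 1489], [134, 314, 259, -14, 1489], [141, 274, 710, 8, 102], [142, 275, 708, 4, 97], [143, 272, 703, 14, 100], [143, 279, 704, -10, 98], [144, 273, 699, 11, 100], [144, 280, 701, -13, 96], [145, 275, 697, 4, 98], [145, 282, 698, -20, 97], [146, 277, 693, -3, 98], [147, 272, 690, 14, 97], [147, 278, 689, -7, 99], [148, 274, 686, 7, 98], [149, 270, 682, 21, 99], [149, 277, 683, -3, 96], [150, 271, 679, 17, 97], [150, 279, 679, -10, 99], [151, 273, 675, 10, 100], [151, 279, 676, -10, 98], [152, 276, 672, 0, 97], [153, 270, 667, 20, 100], [153, 277, 669, -4, 96], [154, 273, 663, 10, 102], [155, 268, 661, 27, 97], [155, 276, 662, -1, 96], [156, 269, 658, 23, 96], [156, 275, 659, 3, 95], [157, 269, 654, 23, 98], [157, 275, 655, 3, 96], [157, 355, 649, -261, 143], [158, 271, 650, 16, 101], [158, 277, 650, -4, 101], [158, 355, 645, -261, 143], [159, 268, 646, 26, 100], [159, 274, 648, 6, 96], [159, 308, 648, -109, 107], [159, 354, 642, -258, 142], [159, 360, 642, -277, 144], [160, 272, 642, 12, 103], [160, 278, 645, -8, 96], [160, 311, 643, -119, 111], [160, 352, 638, -251, 143], [160, 358, 639, -271, 141], [161, 270, 640, 19, 98], [161, 276, 641, -1, 97], [161, 309, 640, -112, 109], [161, 315, 640, -132, 113], [161, 351, 636, -248, 139], [161, 357, 636, -268, 141], [162, 268, 635, 26, 104], [162, 275, 636, 2, 100], [162, 308, 636, -109, 112], [162, 314, 636, -129, 112], [162, 320, 638, -150, 108], [162, 352, 631, -251, 145], [162, 358, 632, -271, 144], [163, 267, 631, 29, 105], [163, 274, 632, 5, 101], [163, 308, 633, -109, 110]]
```

View pics/crop0.png

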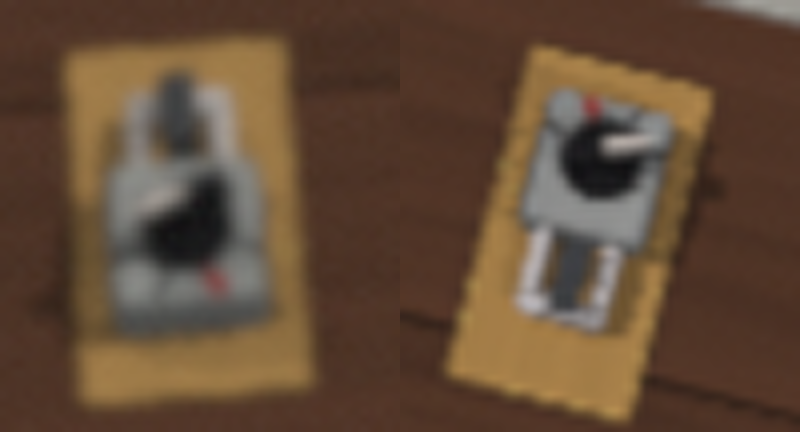

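The crop shows the pointer near (321.5,165.5) in the top view, about 71° clockwise of the lock's x, so the dial is at the -1.2 notch. The red mark is at (311.6,160.6). Next I triangulate the points and refine the yaw.

```bash
cat > h.py <<'E'
from bench import ctrl
import cv2, numpy as np
def tri(ps,pt):
    A=[]
    for n,p in(("scene",ps),("top",pt)):
        c=ctrl.camera_info(n); A.append(c["intrinsics"]@np.c_[c["R"],c["t"]])
    X=cv2.triangulatePoints(A[0],A[1],np.array(ps,float).reshape(2,1),np.array(pt,float).reshape(2,1)).ravel()
    X=X[:3]/X[3]; e=[]
    for M,p in zip(A,(ps,pt)):
        y=M@np.r_[X,1]; e.append(np.hypot(*(y[:2]/y[2]-p)))
    return np.round(X*1000,1),np.round(e,2)
def plane(n,uv,z):
    c=ctrl.camera_info(n); r=np.c_[uv,np.ones(len(uv))]@np.linalg.inv(c["intrinsics"]).T@c["R"]
    o=-c["R"].T@c["t"]; return o+r*((z-o[2])/r[:,2])[:,None]
E
python3 - <<'E'
from h import *
for k,a,b in(("pointer",(253.7,243.8),(321.5,165.5)),("mid",(258.8,241.3),(313.1,166.3)),("red",(262.4,252.6),(311.6,160.6))): print(k,*tri(a,b))
for n in("scene","top"):
    p=cv2.imread(f"pics/{n}0.png"); h=cv2.cvtColor(p,cv2.COLOR_BGR2HSV)
    m=cv2.inRange(h,(12,90,110),(28,255,255))
    x,y=((236,218),(288,148))[n=="top"]; z=np.zeros_like(m); z[y-8:y+62,x-8:x+58]=m[y-8:y+62,x-8:x+58]
    k,l,s,_=cv2.connectedComponentsWithStats(z); i=1+np.argmax(s[1:,4]); v,u=np.nonzero(l==i)
    print(n,"plate",len(u),cv2.minAreaRect(plane(n,np.c_[u,v],.083)[:,:2].astype(np.float32)))
    # white line / steel contours
W=np.load("top0w.npy"); a=np.radians(-13.3); c,s=np.cos(a),np.sin(a)
q=W.reshape(-1,3)-[.588,-.119,0]; L=np.c_[c*q[:,0]+s*q[:,1],-s*q[:,0]+c*q[:,1],q[:,2]]
for nm,m in(("lock",(abs(L[:,1])<.05)&(abs(L[:,0])<.1)&(L[:,2]>.1)),("bar",(abs(L[:,1])<.05)&(abs(L[:,0])<.1)&(L[:,2]>.122)&(L[:,2]<.2))):
    print(nm,m.sum(),np.round(L[m].min(0)*1000),np.round(L[m].max(0)*1000),np.round(L[m].mean(0)*1000))
E
```

```text
pointer [ 619.4 -146.2  138.3] [2.26 1.75]
mid [ 615.5 -124.4  134.9] [0.02 0.01]
red [ 640.5 -121.6  113.5] [0.3  0.23]
scene plate 612 ((0.5912129282951355, -0.1200869083404541), (0.08210239559412003, 0.1529674232006073), 76.98973846435547)
top plate 574 ((0.5927085280418396, -0.1186462789773941), (0.08153926581144333, 0.1512073278427124), 76.98423767089844)
lock 345 [-37. -27. 100.] [ 59.  27. 140.] [ 17.  -0. 112.]
bar 38 [ 22. -15. 124.] [ 39.  15. 140.] [ 30.  -0. 133.]
```

```bash
cat >> h.py <<'E'
from scipy.spatial.transform import Rotation as Ro
ORG=np.array([.617,-.1255,.083]); YAW=-13.0
def info(local=None,ydeg=None):
    """shift in tool axes (mm) to lock-frame point local (mm), turn about tool z (deg)"""
    s=ctrl.get_state(); R=Ro.from_rotvec(s["tool_rot"]); y=R.apply([0,1,0]); z=R.apply([0,0,1])
    p=np.array(s["position"])
    print("t",round(s["time"],2),"pos",np.round(p*1000,1),"ydeg",round(np.degrees(np.arctan2(y[1],y[0]))-YAW,1),"z",np.round(z,3),"F",np.round(s["ft_force"],1),"M",np.round(s["torque"],2),"g",round(s["grip_width"]*87,1),round(s["grip_force"],1),"j",np.round(s["joint_positions"],2))
    Z=Ro.from_euler('z',YAW,degrees=True); print(" lock frame mm",np.round(Z.inv().apply(p-ORG)*1000,1))
    if local is not None: print(" shift mm",np.round(R.inv().apply(ORG+Z.apply(np.array(local)/1000)-p)*1000,1))
E
python3 -m handwheel '[[0.087,-0.044,-0.038,0,0,0,0],[0.087,-0.044,-0.038,0,0,0,0],[0.087,-0.044,-0.038,0,0,0,0],[0.087,-0.044,-0.038,0,0,0,0],[0.087,-0.044,-0.038,0,0,0,0],[0.087,-0.044,-0.038,0,0,0,0],[0.06,-0.044,-0.038,0,0,0,0],[0.06,-0.044,-0.038,0,0,0,0],[0.06,-0.044,-0.038,0,0,0,0],[0.06,-0.044,-0.038,0,0,0,0],[0.06,-0.044,-0.038,0,0,0,0],[0.06,-0.044,-0.038,0,0,0,0]]' 20
python3 -m handwheel '[[0.06,0,0,0,0,0,10],[0.06,0,0,0,0,0,10],[0.06,0,0,0,0,0,10],[0.06,0,0,0,0,0,10],[0.06,0,0,0,0,0,10],[0.06,0,0,0,0,0,9.6]]'
python3 -c "
from h import *
info((0,0,80))"
```

```text
time: 1.6
position: [0.5626, -0.021, 0.2224]
tool_rot: [-0.603, -3.083, -0.001]
ft_force: [0.6, 0.1, 0.8]
grip_width: 0.695
grip_force: 0.0
time: 2.35
position: [0.5619, -0.0195, 0.2221]
tool_rot: [-2.062, -2.369, 0.001]
ft_force: [0.5, 0.1, 0.3]
grip_width: 0.691
grip_force: 0.0
t 2.35 pos [561.9 -19.5 222.1] ydeg 20.9 z [-0.001  0.    -1.   ] F [0.5 0.1 0.3] M [-0.1  -0.01 -0.02] g 60.1 0.0 j [-0.53  0.14  0.58  1.69 -0.08  1.33  0.2 ]
 lock frame mm [-77.6  90.9 139.1]
 shift mm [-112.6   40.    59.1]
```

```bash
python3 -m handwheel '[[0.035,-0.056,0.02,0,0,0,0],[0.035,-0.0566,0.02,0.02,0,0,0],[0.035,0,0,0.039,0,0,0],[0.035,0,0,0,0,0,0]]' >/dev/null
python3 - <<'E'
from h import *
info((0,0,36))
p,_=ctrl.get_image("scene");q,_=ctrl.get_image("top")
f=lambda m:cv2.resize(m,(400,432),interpolation=cv2.INTER_CUBIC)
cv2.imwrite("pics/hover.png",np.hstack([f(p[200:281,221:296]),f(q[134:215,273:348])]))
E
```

```text
t 2.85 pos [ 615.  -124.3  160.1] ydeg 21.2 z [-0.008  0.001 -1.   ] F [0.2 1.  0.5] M [-0.02  0.    0.03] g 36.6 0.0 j [-0.35  0.36  0.63  1.61 -0.22  1.26  0.47]
 lock frame mm [-2.2  0.7 77.1]
 shift mm [-1.5  2.1 41.1]
```

View pics/hover.png

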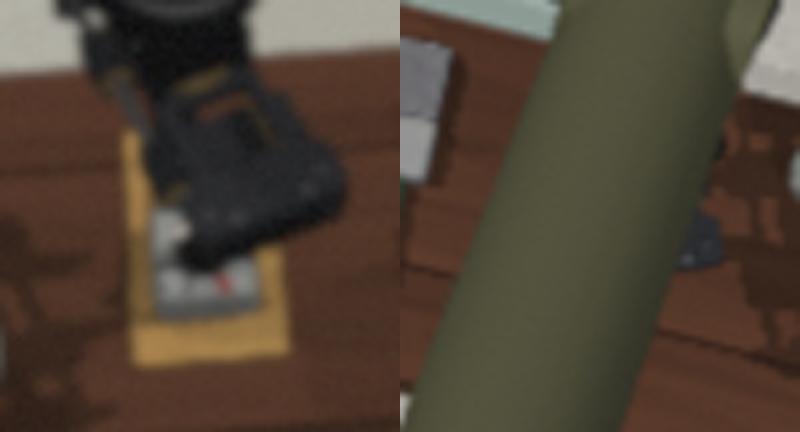

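The gripper hovers over the dial. The top view is blocked by the arm; in the scene view the fingers straddle the bar and the red mark is visible. I descend.

```bash
python3 -m handwheel '[[0.035,-0.001,0.001,0.02,0,0,0],[0.035,0,0,0.02,0,0,0],[0.035,0,0,0,0,0,0],[0.035,0,0,0,0,0,0]]' >/dev/null
python3 -c "
from h import *
info((0,0,36))"
```

```text
t 3.45 pos [ 618.8 -125.3  123.9] ydeg 21.2 z [ 0. -0. -1.] F [-0.7  0.6  0.7] M [-0.09  0.01 -0.01] g 34.9 0.0 j [-0.34  0.39  0.62  1.64 -0.24  1.19  0.49]
 lock frame mm [ 1.7  0.6 40.9]
 shift mm [ 0.1 -1.8  4.9]
```

```bash
python3 -m handwheel '[[0.035,0,-0.0015,0.0045,0,0,0],[0.035,0,0,0,0,0,0],[0.0,0,0,0,0,0,0],[0.0,0,0,0,0,0,0],[0.0,0,0,0,0,0,0],[0.0,0,0,0,0,0,0],[0.0,0,0,0,0,0,0]]' 25 >/dev/null
python3 -c "
from h import *
info((0,0,36))"
```

```text
t 4.33 pos [ 616.6 -125.8  119.4] ydeg 21.2 z [-0.001  0.    -1.   ] F [-3.8  0.4  2.7] M [-0.09  0.85  0.  ] g 9.9 25.0 j [-0.34  0.39  0.62  1.65 -0.24  1.18  0.49]
 lock frame mm [-0.3 -0.3 36.4]
 shift mm [0.2 0.4 0.4]
```

```bash
python3 -m handwheel '[[0,0,0,0,0,0,-10],[0,0,0,0,0,0,-10],[0,0,0,0,0,0,-10],[0,0,0,0,0,0,-10],[0,0,0,0,0,0,-10],[0,0,0,0,0,0,-10],[0,0,0,0,0,0,-10],[0,0,0,0,0,0,-10],[0,0,0,0,0,0,-10],[0,0,0,0,0,0,-1.7],[0,0,0,0,0,0,0],[0,0,0,0,0,0,0]]' >/dev/null
python3 -c "
from h import *
info((0,0,36))"
```

```text
t 5.83 pos [ 617.7 -125.7  119.4] ydeg 112.8 z [ 0.001 -0.    -1.   ] F [1.4 1.1 0.7] M [ 0.01 -0.31 -0.01] g 9.7 25.0 j [-0.13  0.35  0.35  1.64 -0.13  1.17  2.  ]
 lock frame mm [ 0.8  0.  36.4]
 shift mm [0.7 0.3 0.4]
```

```bash
python3 -m handwheel '[[0.03,0,0,0,0,0,0],[0.03,0,0,0,0,0,0],[0.03,0,0,-0.03,0,0,0],[0.06,0,0,-0.03,0,0,10],[0.06,0,0,0,0,0,10],[0.06,0,0,0,0,0,2.8],[0.06,0.056,0,0,0,0,0],[0.06,0.022,0,0,0,0,0],[0.06,0.022,0,0,0,0,0],[0.06,0,0,0,0,0,0]]' >/dev/null
python3 - <<'E'
from h import *
info((-57,0,40))
p,_=ctrl.get_image("scene")
cv2.imwrite("pics/s2.png",cv2.resize(p[200:281,216:301],(680,648)[:2],interpolation=cv2.INTER_CUBIC)[:600])
E
```

```text
t 7.08 pos [ 518.8 -103.1  179.5] ydeg 90.1 z [ 0.     0.001 -1.   ] F [ 0.5  0.4 -0.1] M [ 0.02 -0.04 -0.04] g 59.8 0.0 j [-0.24  0.09  0.41  1.82 -0.04  1.24  1.53]
 lock frame mm [-100.7   -0.2   96.5]
 shift mm [-43.7   0.1  56.5]
```

View pics/s2.png

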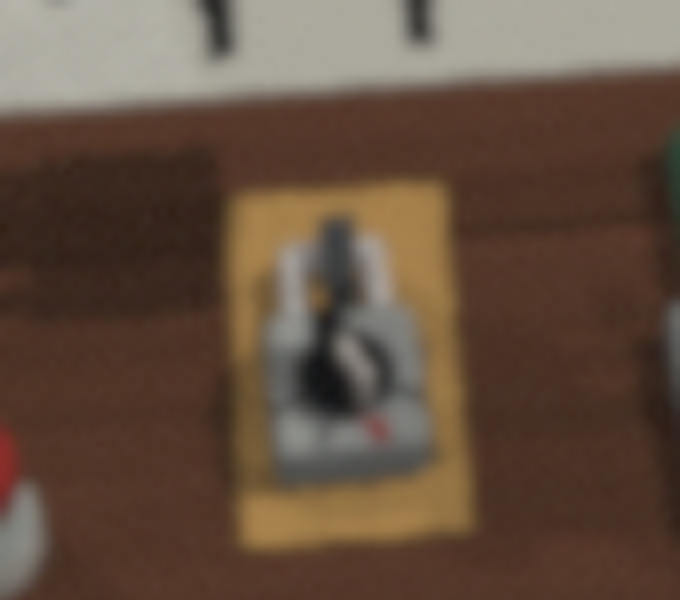

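The white pointer line, from (340,340) to (365,400), aims at the red mark at (377,430). The dial is at the opening notch. Next is the shackle.

```bash
python3 -m handwheel '[[0.06,-0.042,0,0.03,0,0,0],[0.06,0,0,0.03,0,0,0],[0.06,0,0,0.024,0,0,0],[0.06,0,0,0.004,0,0,0],[0.06,0,0,0,0,0,0]]' >/dev/null
python3 -c "
from h import *
info((-59,0,4))"
```

```text
t 7.75 pos [ 561.4 -113.    91.6] ydeg 90.1 z [ 0. -0. -1.] F [0.6 0.  0.6] M [ 0.04 -0.02 -0.03] g 60.0 0.0 j [-0.21  0.27  0.42  1.82 -0.12  1.08  1.6 ]
 lock frame mm [-57.   -0.3   8.6]
 shift mm [2.  0.3 4.6]
```

```bash
python3 -m handwheel '[[0.06,0.002,0,0.004,0,0,0],[0.06,0,0,0,0,0,0],[0,0,0,0,0,0,0],[0,0,0,0,0,0,0],[0,0,0,0,0,0,0],[0,0,0,0,0,0,0]]' 30 >/dev/null
python3 -c "
from h import *
info((-59,0,4))"
```

```text
t 8.5 pos [ 558.6 -112.4   87.4] ydeg 90.1 z [-0. -0. -1.] F [-1.4 -0.1  1.5] M [-0.05  0.12  0.02] g 37.7 30.0 j [-0.21  0.27  0.42  1.83 -0.12  1.07  1.6 ]
 lock frame mm [-59.8  -0.4   4.4]
 shift mm [-0.8  0.4  0.4]
```

```bash
python3 -m handwheel '[[0,0.004,0,0,0,0,0],[0,0.004,0,0,0,0,0],[0,0.004,0,0,0,0,0],[0,0.004,0,0,0,0,0],[0,0.004,0,0,0,0,0],[0,0.003,0,0,0,0,0],[0,0,0,0,0,0,0]]'
python3 -m handwheel '[[0,0.002,0,0,0,0,0],[0,0.001,0,0,0,0,0],[0,0,0,0,0,0,0]]'
python3 -c "
from h import *
info((-85,0,4))"
```

```text
time: 9.38
position: [0.5358, -0.107, 0.0874]
tool_rot: [-0.352, -3.121, -0.0]
ft_force: [0.4, -1.1, 1.2]
grip_width: 0.44
grip_force: 30.0
time: 9.75
position: [0.5334, -0.1065, 0.0874]
tool_rot: [0.352, 3.122, 0.0]
ft_force: [1.8, 0.3, -0.0]
grip_width: 0.433
grip_force: 30.0
t 9.75 pos [ 533.4 -106.5   87.4] ydeg 90.1 z [ 0.  0. -1.] F [ 1.8  0.3 -0. ] M [-0.13 -0.46  0.02] g 37.6 30.0 j [-0.23  0.21  0.42  1.89 -0.1   1.06  1.58]
 lock frame mm [-85.7  -0.2   4.4]
 shift mm [-0.7  0.2  0.4]
```

```bash
python3 -m handwheel '[[0,0.001,0,0,0,0,0],[0,0.001,0,0,0,0,0],[0,0,0,0,0,0,0]]'
python3 -m handwheel '[[0,0.001,0,0,0,0,0],[0,0,0,0,0,0,0]]'
```

```text
time: 10.12
position: [0.5315, -0.106, 0.0874]
tool_rot: [0.352, 3.122, 0.0]
ft_force: [2.1, -0.6, 1.1]
grip_width: 0.431
grip_force: 30.0
time: 10.38
position: [0.5315, -0.106, 0.0875]
tool_rot: [0.352, 3.119, -0.0]
ft_force: [6.1, -1.1, -0.8]
grip_width: 0.429
grip_force: 30.0
```

```bash
python3 -m handwheel '[[0,0.001,0,0,0,0,0],[0,0,0,0,0,0,0]]'
python3 -m handwheel '[[0,0,0,0,0,0,0],[0.055,0,0,0,0,0,0],[0.06,0,0,0,0,0,0],[0.06,0,0,-0.04,0,0,0],[0.06,0.04,0,-0.05,0,0,0],[0.06,0.03,0,0,0,0,0],[0.06,0,0,0,0,0,0]]' >/dev/null
python3 - <<'E'
from h import *
info((-2-4,0,13))
p,_=ctrl.get_image("scene");q,_=ctrl.get_image("top")
cv2.imwrite("pics/s3.png",np.hstack([cv2.resize(m,(400,432),interpolation=cv2.INTER_CUBIC) for m in(p[210:264,236:286],q[148:202,288:338])]))
E
```

```text
time: 10.62
position: [0.5314, -0.106, 0.0875]
tool_rot: [0.351, 3.117, -0.001]
ft_force: [6.8, -0.6, -4.2]
grip_width: 0.432
grip_force: 30.0
t 11.5 pos [460.2 -89.6 176.3] ydeg 90.2 z [-0.001  0.002 -1.   ] F [-0.1 -0.9 -0.8] M [0.03 0.03 0.03] g 59.8 0.0 j [-0.28 -0.05  0.41  1.96  0.02  1.23  1.47]
 lock frame mm [-160.9   -0.2   93.3]
 shift mm [-155.    -0.3   80.1]
```

View pics/s3.png

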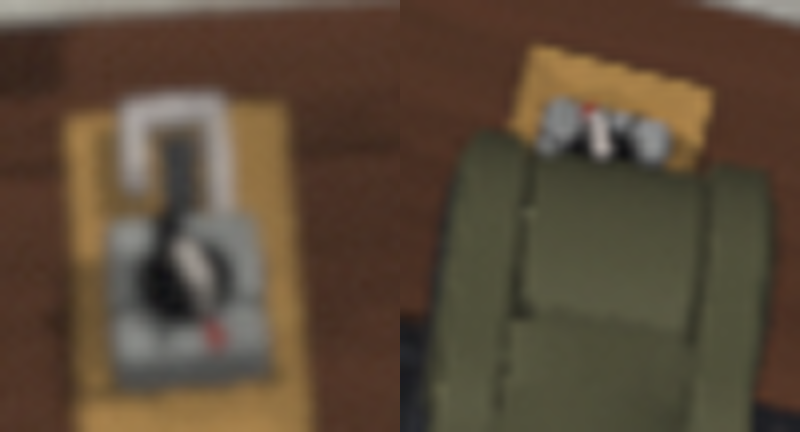

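The shackle bow at (175,95) in the scene crop is clear of the nose end, and the pointer is on the red mark. I regrip across the lock's body.

```bash
python3 -m handwheel '[[0.076,-0.052,0,0,0,0,0],[0.076,-0.052,0,0,0,0,0],[0.076,-0.05,0,0,0,0,0],[0.076,0,0,0,0,0,0],[0.076,0,0,0.035,0,0,0],[0.076,0,0,0.03,0,0,0],[0.076,0,0,0.008,0,0,0],[0.076,0,0,0,0,0,0]]' >/dev/null
python3 -c "
from h import *
info((-8,0,13))"
```

```text
t 12.6 pos [ 612.  -124.4  103. ] ydeg 90.1 z [-0.001  0.    -1.   ] F [ 0.4 -0.   0.1] M [ 0.02  0.02 -0.07] g 76.0 0.0 j [-0.2   0.37  0.44  1.67 -0.17  1.14  1.63]
 lock frame mm [-5.1 -0.1 20. ]
 shift mm [2.9 0.1 7.1]
```

```bash
python3 -m handwheel '[[0.076,0.002,0,0.0065,0,0,0],[0.076,0,0,0,0,0,0],[0.04,0,0,0,0,0,0],[0.04,0,0,0,0,0,0],[0.04,0,0,0,0,0,0],[0.04,0,0,0,0,0,0]]' 45 >/dev/null
python3 -c "
from h import *
info((-8,0,13))"
```

```text
t 13.35 pos [ 610.6 -124.    96.8] ydeg 90.1 z [ 0.  0. -1.] F [0.3 0.5 0.4] M [ 0.01 -0.01 -0.02] g 53.1 45.0 j [-0.2   0.37  0.44  1.69 -0.17  1.12  1.64]
 lock frame mm [-6.6  0.  13.8]
 shift mm [ 1.4 -0.   0.8]
```

```bash
python3 -m handwheel '[[0.04,0,0,-0.005,0,0,0],[0.04,0,0,-0.007,0,0,0],[0.04,0,0,-0.01,0,0,0],[0.04,0,0,0,0,0,0]]'
python3 -m handwheel '[[0.04,0,0,-0.02,0,0,0],[0.04,0,0,-0.025,0,0,0],[0.04,0,0,-0.025,0,0,0],[0.04,0,0,-0.025,0,0,0],[0.04,0,0,-0.025,0,0,0],[0.04,0,0,-0.025,0,0,0],[0.04,0,0,-0.01,0,0,0],[0.04,0,0,0,0,0,0],[0.04,0,0,0,0,0,0]]'
python3 - <<'E'
from h import *
info()
p,_=ctrl.get_image("scene");q,_=ctrl.get_image("top")
cv2.imwrite("pics/s4.png",np.hstack([cv2.resize(m,(400,400),interpolation=cv2.INTER_CUBIC) for m in(p[160:300,190:330],q[110:250,240:380])]))
E
```

```text
time: 13.85
position: [0.6105, -0.1242, 0.1199]
tool_rot: [0.352, 3.121, 0.0]
ft_force: [1.7, -0.3, -2.3]
grip_width: 0.612
grip_force: 45.0
time: 14.98
position: [0.6096, -0.1238, 0.2724]
tool_rot: [-0.352, -3.12, -0.0]
ft_force: [-0.4, 0.9, -4.3]
grip_width: 0.613
grip_force: 45.0
t 14.97 pos [ 609.6 -123.8  272.4] ydeg 90.1 z [-0.002  0.    -1.   ] F [-0.4  0.9 -4.3] M [ 0.02 -0.04  0.02] g 53.3 45.0 j [-0.22  0.26  0.47  1.46 -0.12  1.45  1.59]
 lock frame mm [ -7.6  -0.  189.4]
```

View pics/s4.png

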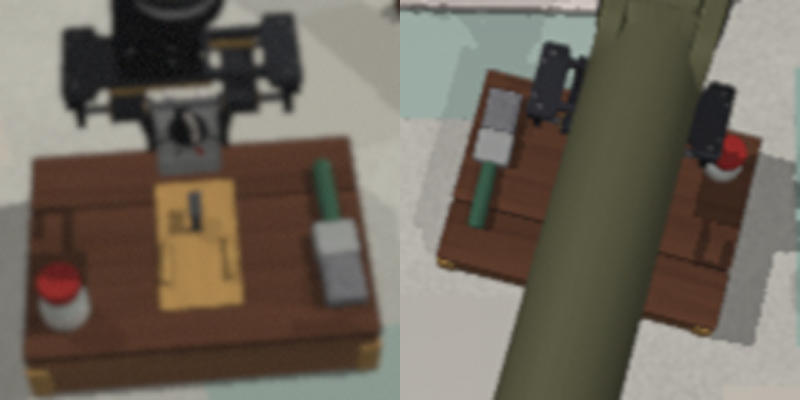

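The lock hangs level in the gripper at (187,135) in the scene crop, well above the chest, and the hook and plate are empty. The brush and jar are in place. I let it settle and hand in.

```bash
python3 -m handwheel '[[0.04,0,0,0,0,0,0],[0.04,0,0,0,0,0,0],[0.04,0,0,0,0,0,0],[0.04,0,0,0,0,0,0]]' && python3 -c "
from h import *
info(); print(ctrl.close_job())"
```

```text
time: 15.58
position: [0.6104, -0.124, 0.2736]
tool_rot: [0.352, 3.122, 0.0]
ft_force: [-0.3, 0.1, -3.1]
grip_width: 0.616
grip_force: 45.0
t 15.57 pos [ 610.4 -124.   273.6] ydeg 90.1 z [ 0. -0. -1.] F [-0.3  0.1 -3.1] M [ 0.06 -0.02 -0.05] g 53.6 45.0 j [-0.22  0.26  0.47  1.46 -0.12  1.45  1.59]
 lock frame mm [-6.800e+00 -1.000e-01  1.906e+02]
the job is handed in; nothing more can be done
None
```

I turned the dial to the red notch, pulled the shackle open to its stop, and handed the job in at 15.6 s with the lock held level about 18 cm above the lid; no result came back, and the last pictures showed the jar and brush in place, but I did not recheck the tins, palette and moulding.

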